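Tip the jaw case out of the packed rack and stand it by the vise

ROBOT

A 6-joint arm with a two-finger parallel gripper is mounted at the origin on the work surface. World frame = base frame: x ahead of the robot, y to its left, z up, the work surface at z = 0. Lengths are in m, angles in rad, forces in N, time in s.
With the tool pointing down it reaches from about 0.325 to 0.85 m from the base axis. Payload 15.5 kg.
Tool frame: the origin (TCP) lies midway between the tips of the shut fingers; the grasp point (between the pads) lies 19 mm behind it; z points along the fingers, x is the direction in which the jaws open and shut, and the axes are right-handed (so a half turn about z gives the same grasp; the last joint's range is limited). The gripper opens to 91 mm and grips with 3 to 60 N. Pads are 32 mm wide; open, the fingers measure 118 mm over their backs; the gripper's body (76 mm by 178 mm) begins 60 mm behind the grasp point.
Start: joints at [-1.407, 0.494, 1.345, -0, 1.302, -0.096], TCP at [0.16, -0.604, 0.214] pointing down, gripper open.
Joint ranges: [-2.91, 2.91], [-0.82, 2.16], [0.22, 2.67], [-1.22, 4.37], [0.12, 2.79], [-3.08, 3.08]. Speed limits (rad/s): [1.89, 1.89, 2.57, 3.01, 3.01, 3.01].

INTERFACE

Orientations are given as a unit quaternion [x, y, z, w].
In Python, from plant import sensors, imaging, job, boxes_of, cut_out gives the robot as it stands.
- The arm moves only by the tool step_arm, never from a script. Its argument "targets" is a list that holds one entry, the list of rows, each a list of 7 numbers: the shift along the tool's x, y, z in m, then the turn, a rotation vector about the tool's x, y, z in rad, then the gripper command: -1 is fully open, 1 is shut, values between are in proportion. A call has 1 to 20 rows; each row shifts and turns the commanded pose from where the row before left it, along the tool's axes as they then stand; what a row does not reach is not made up. A row lasts 1/10 s, in which the tool goes at most 50 mm and 8.59 degrees, less where a joint would pass 70% of its speed; a pose out of reach is approached as far as the arm can. A call is refused whole if a number of a shift passes 0.05 or a number of a turn 0.15, either way. A call with a gripper value outside its range is refused whole. The fingers move at their own pace and stop on an object; the grip force is fixed at half the most. Time passes only in rows, so rows that do not move let the fingers close. It gives the time, the measured TCP pose, the force and the opening at its end, in the units of the state.
- sensors.get_obs(): the state, without advancing time (a new reading comes with each control period).
- imaging.camera(name): name is "side" or "top"; returns the picture (384x512x3 uint8, red, green, blue); there is no depth.
- imaging.get_calibration(name): a dict with "vertical_fov" (degrees; the focal length in pixels is half the picture's height over the tangent of half this angle, whatever the lens; pixels are square), "cx", "cy" (the principal point, pixels), "k1" (the pictures are not rectified: a ray, as slopes to the right and down, at radius r is drawn at 1 + k1 r^2 times it, then the intrinsics apply), "cam_to_world" (4x4, takes a point from camera to world coordinates). Camera axes: x right, y down, z forward; pixel columns grow to the right and rows downward; lengths in m; the calibration is good to about 2 mm. A picture is of the moment at which its call begins. get_calibration takes no time and is no camera call.
- job.sign_off(): hands the job in, once; it reports no verdict.
Trained networks look in the newest picture that a camera, given by its name, has taken for a name from the list of things; names that differ only in an ending like _2 or _b are one class to them, and where a whole thing is asked for, a point or a joint stands for the part that bears it (a point fixed in the world has none). Each returns a list of dicts, best first, with "p" (0 to 1); they miss things now and then, are a little off and sometimes report something else, mostly with a low value. They report only what shows in the picture. A call takes as long as a camera call.
- boxes_of(camera, name): "xy" ([column, row] as shares, 0 to 1, of the picture: columns of its width, rows of its height, amid what is visible of it).
- cut_out(camera, name): "mask" (384x512 bool, what is visible of it) and "xy" ([column, row] as shares, 0 to 1, of the picture: columns of its width, rows of its height, amid what is visible of it).
The state is a dict: "time_s": time; "qpos": joint angles; "joint_velocities": joint speeds; "tau": joint torques, N m; "ee_pos": TCP position; "tcp_rot": TCP orientation; "contact_force": force on the tool from outside, world axes, zero at the start; "ft_torque": the same for the moment, N m; "grip_width": finger opening in m.
Only numpy, scipy, OpenCV 4.12 (cv2) and the standard library are available. Lean on these libraries where they do the work, as an engineer would, in place of code of your own. Each camera call takes 0.05 s, during which the arm holds its last target.

TASK

Fetch the jaw case, the one marked with a round plate, out of the packed row in the bench rack: tip it forward until it rests by itself on the rack's front rail, let go of it, then take hold of it and draw it free. Stand it upright in the middle of the bare steel plate by the vise, setting it down gently. The other cases must stay standing in their places, and nothing else on the bench may be pushed about.

Things in the scene. Friction and masses are not known exactly. Their poses are not given: they have to be found in the camera images.
- case: The wanted case: closed grey steel box 80 mm deep (x), 40 thick (y), 160 high (z), 0.35 to 0.7 kg. Alone of the five cases it has a ROUND plate (34 mm across) on top, front and rear. Starts upright in the second, third or fourth place of the row. Origin: centre of its underside; z up its height; x to the rack's rear.
- rack: Fixed dark steel rack, open on top, five equal cases side by side along its y, 41.5 mm apart (gaps about 1.5 mm). Front (-x) roughly to the robot. Origin: bench level, under the row's middle. Floor 8 mm thick: cases stand on it, faces at x = -40 and +40 mm, tops 168 mm over the bench. Side cheeks 80 mm high, x = -94 to +48 mm, at y = +-111 mm.
- rack_rail (a point): Middle of the round rail (12 mm thick, along rack y) in front of the row: rack x = -81 mm, 63 mm over the bench. A case tipped forward turns about its front lower edge, passes its balance at about 0.46 rad, and then comes to rest by itself on the rail at about 0.6 rad, its top sticking out in front of its neighbours.
- rack_rear (a point): Middle of the top of the rack's rear wall, rack x = +42 to +48 mm, only 58 mm over the bench: above it the rear faces of the cases are bare, with free space behind them.
- plate: Bare flat steel plate, 160 x 160 mm, 12 mm thick, fixed flat on the bench to the left of the rack, on the vise's side. Origin: centre of its underside. The blue bench vise, fixed, 205 mm high, stands farther left, nowhere nearer than 140 mm to the plate's middle.
- other_1: Another case, same size, weight and colour as the wanted one, but with a long narrow STRIP (60 x 10 mm) on its top instead of the round plate. Stands upright in the rack. Origin: centre of its underside; z up. Stays where it is.
- other_2: Another case, same size, weight and colour as the wanted one, but with a long narrow STRIP (60 x 10 mm) on its top instead of the round plate. Stands upright in the rack. Origin: centre of its underside; z up. Stays where it is.
- other_3: Another case, same size, weight and colour as the wanted one, but with a long narrow STRIP (60 x 10 mm) on its top instead of the round plate. Stands upright in the rack. Origin: centre of its underside; z up. Stays where it is.
- other_4: Another case, same size, weight and colour as the wanted one, but with a long narrow STRIP (60 x 10 mm) on its top instead of the round plate. Stands upright in the rack. Origin: centre of its underside; z up. Stays where it is.
- file: Bystander: flat file, 305 mm long, 26 mm high at its black handle, lying on the bench along its x. Origin on the bench 165 mm from the handle's end.
- hammer: Bystander: hammer lying on the bench.
- oil: Bystander: grey plastic bottle, 56 mm across, 130 mm tall, standing.
- bush: Bystander: steel ring, 60 mm across, 60 mm tall, standing.
- billet: Bystander: aluminium round bar, 50 mm across, 80 mm tall, standing.
- brush: Bystander: hand brush lying on the bench.

How it is judged:
On the way:
1. the wanted case is tipped forward in its place and leans on the rail, untouched by the gripper (angle between case's own z axis and vertical above 0.47 rad and z of case in the frame of rack below 0.06 m and angular speed of case below 0.3 rad/s and x of case in the frame of rack between -0.05 and 0.04 m and contact force between the fingers and case below 0.3 N and contact force between case and rack above 0.5 N), for 0.25 s.
At the end, for the whole second after the job is handed in: The wanted case stands upright (within 0.08 rad) at rest on the steel plate, its middle within 45 mm of the plate's middle; each of the four other cases stands upright (within 0.1 rad) within 20 mm of where it started (horizontal distance between case and plate below 0.045 m and angle between case's own z axis and vertical below 0.08 rad and height (world z) of case between 0.006 and 0.018 m and linear speed of case below 0.02 m/s and angular speed of case below 0.1 rad/s and angle between each of other_1, other_2, other_3, other_4's own z axis and vertical below 0.1 rad and distance of each of other_1, other_2, other_3, other_4 from where it was at the start of the episode below 0.02 m); the robot touches nothing.
It fails at once if another case is tipped by more than 0.3 rad (angle between any of other_1, other_2, other_3, other_4's own z axis and vertical above 0.3 rad).
It fails at once if a bystander on the bench is moved by more than 30 mm (distance of any of file, hammer, oil, bush, billet, brush from where it was at the start of the episode above 0.03 m).
It fails at once if the case is dropped or slammed onto the plate (faster than 0.5 m/s close above it) (horizontal distance between case and plate below 0.1 m and height (world z) of case below 0.04 m and linear speed of case above 0.5 m/s).
It fails at once if the case falls over outside the rack (angle between case's own z axis and vertical above 1.1 rad and height (world z) of case below 0.08 m).
It also fails if it takes over 59 s, if anything falls off the work surface, if the arm or the gripper's body presses on something with over 40 N, if the wrist force passes 120 N, or if a joint passes its speed limit or range.

## Working session

There is one attempt and no reset: what is moved stays moved. The work goes in short steps, Python scripts to look and compute and a tool call to move; the robot and the scene stay as the last step left them, time stands still between calls to the robot, and variables do not carry over. Pictures are saved under pics/ and viewed, and the job is handed in when it is done.

Besides the shell and the picture viewer there is one more tool, called after "Emit:" as name(argument=value, ...) on one line, values as JSON. step_arm: Moves the arm, as the interface text tells. Its arguments: {"type":"object","properties":{"targets":{"type":"array"}},"required":["targets"]}

```bash
ls; mkdir -p pics; python3 - <<'E'
from plant import sensors, imaging
import cv2
o=sensors.get_obs()
for k,v in o.items(): print(k,v)
for n in ("side","top"):
    im=imaging.camera(n); cv2.imwrite(f"pics/{n}0.png",im[:,:,::-1]); c=imaging.get_calibration(n); print(n,c)
E
```

```text
pics
time_s 0.0
qpos [-1.40750786e+00  4.94177077e-01  1.34617661e+00  1.27744400e-05
  1.30250616e+00 -9.55251147e-02]
joint_velocities [-0.00095821 -0.00179344 -0.00145984  0.0012001   0.00054812 -0.00131938]
tau [-3.93646304e-03 -8.78837085e+01 -3.81861019e+01  7.03387521e-02
  5.28906262e-02 -9.06539390e-05]
ee_pos [ 0.15988412 -0.60378139  0.21332666]
tcp_rot [ 7.92442441e-01 -6.09946372e-01 -4.58733956e-04 -4.37083759e-04]
contact_force [-0.05082116  0.12164234  0.47715402]
ft_torque [-0.01378295 -0.00898067  0.00303981]
grip_width 0.09128059772364763
side {'vertical_fov': 47.36817633253638, 'cx': 250.56088595809655, 'cy': 191.62137047812857, 'k1': -0.12031270646669982, 'cam_to_world': array([[-0.85268854,  0.39645918, -0.3402093 ,  1.04682961],
       [ 0.52237665,  0.63869224, -0.56497332,  0.81818724],
       [-0.00669982, -0.65946367, -0.75170658,  1.11803784],
       [ 0.        ,  0.        ,  0.        ,  1.        ]])}
top {'vertical_fov': 53.170500110414906, 'cx': 260.83656153834244, 'cy': 191.3107261701719, 'k1': -0.09488793983198919, 'cam_to_world': array([[-1.20072581e-03, -9.92620945e-01,  1.21252705e-01,
         4.40129373e-01],
       [-9.99960809e-01,  1.28252918e-04, -8.85235691e-03,
        -6.96951962e-04],
       [ 8.77148387e-03, -1.21258582e-01, -9.92582197e-01,
         1.18060119e+00],
       [ 0.00000000e+00,  0.00000000e+00,  0.00000000e+00,
         1.00000000e+00]])}
```

View pics/top0.png

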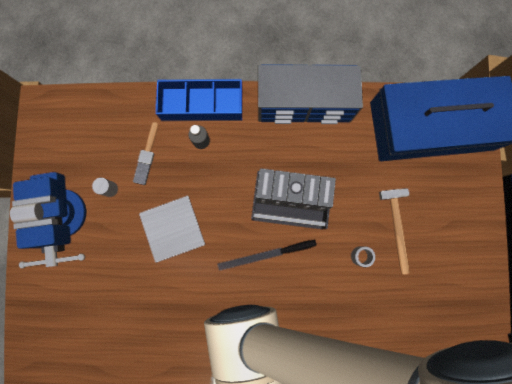

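View pics/side0.png

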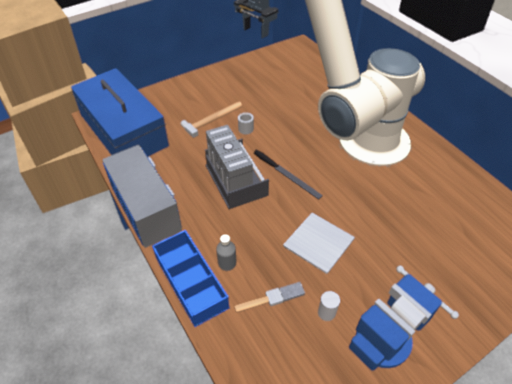

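The top view shows the row at about (264–327, 187), with the round plate on the middle case at (297,187). The steel plate is at (172,229) and the file handle at (300,246). Next I'll enlarge these areas to measure them.

```bash
cat > h.py <<'E'
import numpy as np, cv2
from plant import sensors, imaging
from scipy.spatial.transform import Rotation as R
def cam(n):
    c=imaging.get_calibration(n); f=192/np.tan(np.radians(c['vertical_fov'])/2); return c,f
def ray(n,u,v):
    c,f=cam(n); d=np.array([(u-c['cx'])/f,(v-c['cy'])/f]); s=d.copy()
    for _ in range(30): s=d/(1+c['k1']*(s@s))
    T=c['cam_to_world']; return T[:3,3],T[:3,:3]@np.array([s[0],s[1],1])
def at(n,u,v,z):
    o,d=ray(n,u,v); return o+d*(z-o[2])/d[2]
def proj(n,P):
    c,f=cam(n); T=c['cam_to_world']; P=np.atleast_2d(P); q=(P-T[:3,3])@T[:3,:3]; s=q[:,:2]/q[:,2:]; r2=(s**2).sum(1,keepdims=True)
    s=s*(1+c['k1']*r2); return s*f+np.array([c['cx'],c['cy']])
def tri(p,q):
    o1,d1=ray('top',*p);o2,d2=ray('side',*q)
    A=np.stack([d1,-d2],1);x=np.linalg.lstsq(A,o2-o1,rcond=None)[0]
    a=o1+d1*x[0];b=o2+d2*x[1];return (a+b)/2,np.linalg.norm(a-b)
E
python3 - <<'E'
from h import *
from plant import boxes_of,cut_out
im=cv2.imread('pics/top0.png'); cv2.imwrite('pics/t1.png',cv2.resize(im[160:260,225:345],None,fx=6,fy=6,interpolation=cv2.INTER_CUBIC))
im=cv2.imread('pics/side0.png'); cv2.imwrite('pics/s1.png',cv2.resize(im[115:215,195:285],None,fx=6,fy=6,interpolation=cv2.INTER_CUBIC))
for n in ('case','other_1','plate','rack','rack_rail','rack_rear','file'):
  for c in ('top','side'):
    for b in boxes_of(c,n)[:5]: print(n,c,round(b['p'],2),np.round(np.array(b['xy'])*[512,384],1))
m=cut_out('top','plate')[0]['mask'].astype(np.uint8)
r=cv2.minAreaRect(cv2.findNonZero(m)); print(r)
bp=cv2.boxPoints(r); P=np.array([at('top',*p,0.012) for p in bp]);print(P, P.mean(0), np.linalg.norm(np.diff(P,axis=0),axis=1))
m=cut_out('top','file')[0]['mask'].astype(np.uint8)
r=cv2.minAreaRect(cv2.findNonZero(m)); print([at('top',*p,0.01) for p in cv2.boxPoints(r)])
print(sensors.get_obs()['time_s'])
E
```

```text
case top 0.86 [295.6 192.5]
case top 0.59 [284.6 218.8]
case top 0.19 [322.1 192.9]
case side 0.8 [225.  148.9]
case side 0.42 [231.4 155.5]
other_1 top 0.94 [261.8 187.1]
other_1 top 0.9 [311.4 190.3]
other_1 top 0.8 [278.2 186.5]
other_1 top 0.58 [323.3 194.4]
other_1 top 0.18 [356.9 256.1]
other_1 side 0.81 [219.8 140.1]
other_1 side 0.74 [216.3 133.9]
other_1 side 0.6 [236.3 171.1]
other_1 side 0.56 [227.7 155.5]
other_1 side 0.32 [277.7 296.8]
plate top 0.66 [173.4 228.4]
plate side 0.68 [318.2 240. ]
rack top 0.75 [290.5 218.6]
rack top 0.48 [322.2 195.3]
rack side 0.81 [237.9 189.6]
rack_rail top 0.55 [287.7 214.3]
rack_rail side 0.85 [241.8 188. ]
rack_rear top 0.85 [291.3 215.5]
rack_rear side 0.95 [241. 189.]
file top 0.75 [266.5 254.3]
file side 0.65 [285.5 171.1]
((171.35000610351562, 229.0500030517578), (54.707401275634766, 53.75872039794922), 71.56504821777344)
[[0.52014509 0.36876044 0.012     ]
 [0.57273718 0.21195855 0.012     ]
 [0.41479032 0.15640974 0.012     ]
 [0.36295444 0.31078994 0.012     ]] [0.46765676 0.26197967 0.012     ] [0.16538671 0.16743023 0.16285025]
[array([0.36463588, 0.12045259, 0.01      ]), array([ 0.43893391, -0.1736778 ,  0.01      ]), array([ 0.41497396, -0.17952311,  0.01      ]), array([0.34101379, 0.1141396 , 0.01      ])]
0.9
```

View pics/t1.png

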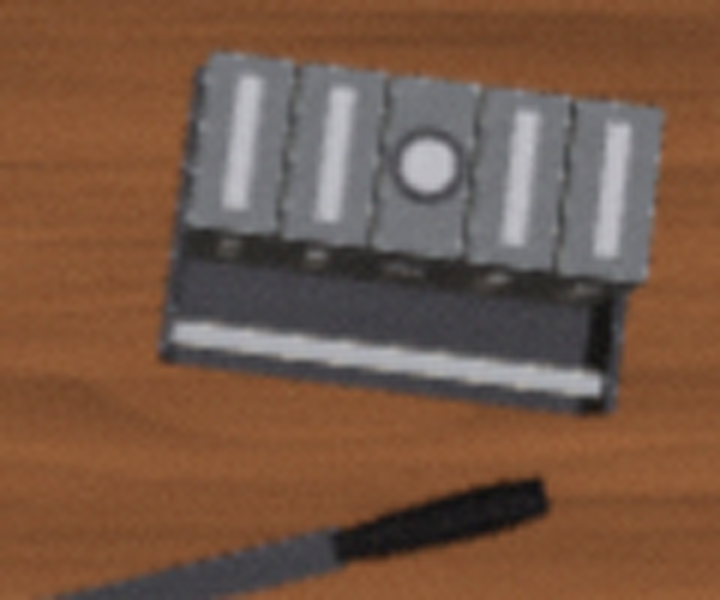

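View pics/s1.png

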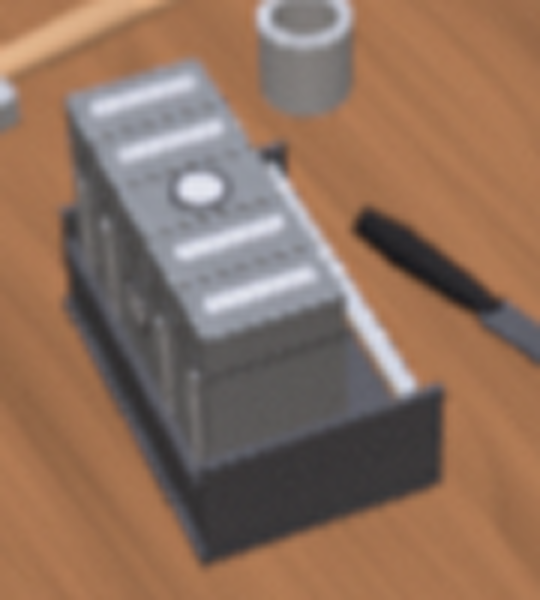

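```bash
python3 - <<'E'
from h import *
from scipy.optimize import least_squares
t=np.array([[210,55],[662,107],[643,283],[187,230],[427,166]]);t=(t+.5)/6-.5+[225,160]
s=np.array([[200,338],[70,100],[195,60],[345,298],[200,190]]);s=(s+.5)/6-.5+[195,115]
L=np.array([[.04,.103,.168],[.04,-.103,.168],[-.04,-.103,.168],[-.04,.103,.168],[0,0,.168]])
L[4,2]=.17
def W(p): 
    c,q=np.cos(p[2]),np.sin(p[2]); M=np.array([[c,-q,0],[q,c,0],[0,0,1]]); return L@M.T+[p[0],p[1],0]
for use in ('t','s','ts'):
    f=lambda p: np.concatenate([(proj('top',W(p))-t).ravel()*('t' in use),(proj('side',W(p))-s).ravel()*('s' in use)])
    r=least_squares(f,[.55,0,0]); print(use,r.x,np.degrees(r.x[2])); print(np.round(r.fun.reshape(-1,2),1).tolist())
p=r.x
L=np.array([[-.081,.0,.063],[-.081,.1,.069],[-.081,-.1,.069]]);print(proj('top',W(p)),proj('side',W(p)))
# plate/side
from plant import cut_out
m=cut_out('side','plate')[0]['mask'].astype(np.uint8);c=cv2.findContours(m,0,2)[0];c=max(c,key=cv2.contourArea)
bp=cv2.approxPolyDP(c,6,True)[:,0];print(bp);P=np.array([at('side',*q,0.012) for q in bp]);print(P,P.mean(0))
im=cv2.imread('pics/top0.png'); cv2.imwrite('pics/t2.png',cv2.resize(im[185:275,125:220],None,fx=6,fy=6,interpolation=cv2.INTER_CUBIC))
E
```

```text
t [ 0.57385303 -0.10246251 -0.1177349 ] -6.745712825600301
[[-0.6, -0.4], [0.3, -0.0], [0.7, 0.2], [-0.3, -0.0], [-0.1, 0.2], [0.0, -0.0], [-0.0, -0.0], [0.0, -0.0], [0.0, -0.0], [0.0, -0.0]]
s [ 0.57890523 -0.09592062 -0.14188282] -8.129287055552291
[[-0.0, -0.0], [-0.0, -0.0], [-0.0, -0.0], [-0.0, -0.0], [-0.0, -0.0], [0.0, 0.8], [-1.0, -0.6], [0.7, -0.3], [0.2, -0.1], [-0.1, -0.0]]
ts [ 0.57536123 -0.10096311 -0.12768075] -7.315568156167525
[[-1.0, -1.3], [-0.2, -0.2], [-0.1, -0.0], [-0.9, -1.0], [-0.6, -0.3], [0.8, -0.7], [-1.1, -1.6], [0.4, -1.5], [0.7, -1.8], [0.1, -1.3]]
[[288.32060633 219.11786665]
 [254.2581041  214.65927707]
 [322.61773046 223.3228297 ]] [[251.39084693 161.3272825 ]
 [263.95541434 179.66980874]
 [239.80294031 142.05153762]]
[[311 214]
 [284 246]
 [326 272]
 [352 237]]
[[0.43092489 0.17136685 0.012     ]
 [0.57472762 0.22774015 0.012     ]
 [0.52227094 0.36809211 0.012     ]
 [0.37695382 0.3120859  0.012     ]] [0.47621932 0.26982125 0.012     ]
```

View pics/t2.png

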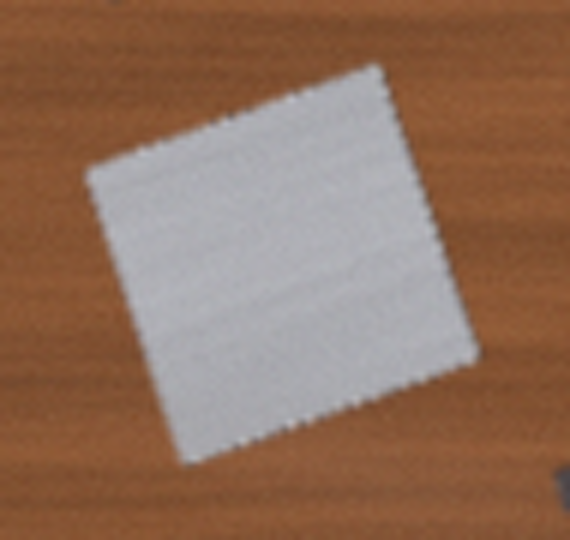

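The top and side fits disagree by about 5 mm. I'll use rack ≈ (0.574, −0.101) with yaw ≈ −0.12, and check the finger against the case in a picture before pushing. Next is the planning helper.

```bash
cat >> h.py <<'E'
RK=np.array([.574,-.101]); PSI=-.12
def rk(x,y,z): 
    c,s=np.cos(PSI),np.sin(PSI); return np.array([RK[0]+c*x-s*y,RK[1]+s*x+c*y,z])
def go(pos,Rt=None,quiet=False):
    o=sensors.get_obs(); R0=R.from_quat(o['tcp_rot']); p=np.array(o['ee_pos'])
    if Rt is not None: print('rotvec tool',np.round((R0.inv()*Rt).as_rotvec(),3))
    print('t',o['time_s'],'p',np.round(p,4),'tool shift (cur axes)',np.round(R0.inv().apply(np.array(pos)-p),4), '(target axes)',None if Rt is None else np.round(Rt.inv().apply(np.array(pos)-p),4))
def Rtool(th=0,psi=PSI):
    # tool x = -rack y ; tool z = (sin th,0,-cos th) in rack
    z=np.array([np.sin(th),0,-np.cos(th)]);x=np.array([0,-1,0]);y=np.cross(z,x)
    return R.from_euler('z',psi)*R.from_matrix(np.stack([x,y,z],1))
E
python3 - <<'E'
from h import *
print(rk(.075,0,.30)); go(rk(.075,0,.30),Rtool())
E
```

```text
[ 0.64846065 -0.10997842  0.3       ]
rotvec tool [-0.     0.     0.379]
t 0.95 p [ 0.16   -0.6042  0.2139] tool shift (cur axes) [-0.3527 -0.5987 -0.0861] (target axes) [-0.5491 -0.4258 -0.0861]
```

Emit:
step_arm(targets=[[[0, 0, -0.029, 0, 0, 0.126, 1], [0, 0, -0.029, 0, 0, 0.126, 1], [0, 0, -0.029, 0, 0, 0.127, 1], [-0.0366, -0.0284, 0, 0, 0, 0, 1], [-0.0366, -0.0284, 0, 0, 0, 0, 1], [-0.0366, -0.0284, 0, 0, 0, 0, 1], [-0.0366, -0.0284, 0, 0, 0, 0, 1], [-0.0366, -0.0284, 0, 0, 0, 0, 1], [-0.0366, -0.0284, 0, 0, 0, 0, 1], [-0.0366, -0.0284, 0, 0, 0, 0, 1], [-0.0366, -0.0284, 0, 0, 0, 0, 1], [-0.0366, -0.0284, 0, 0, 0, 0, 1], [-0.0366, -0.0284, 0, 0, 0, 0, 1], [-0.0366, -0.0284, 0, 0, 0, 0, 1], [-0.0366, -0.0284, 0, 0, 0, 0, 1], [-0.0366, -0.0284, 0, 0, 0, 0, 1], [-0.0366, -0.0284, 0, 0, 0, 0, 1], [-0.0366, -0.0284, 0, 0, 0, 0, 1]]])

```text
time_s: 2.75
ee_pos: [0.6498, -0.1085, 0.301]
tcp_rot: [-0.663, 0.748, -0.0, 0.0]
contact_force: [1.3, -1.2, 0.2]
grip_width: 0.0007
```

```bash
python3 - <<'E'
from h import *
go(rk(.075,0,.155),Rtool())
E
```

```text
rotvec tool [-0. -0. -0.]
t 2.75 p [ 0.6498 -0.1085  0.301 ] tool shift (cur axes) [0.0016 0.0012 0.146 ] (target axes) [0.0016 0.0012 0.146 ]
```

Emit:
step_arm(targets=[[[0.001, 0.001, 0.03, 0, 0, 0, 1], [0, 0, 0.03, 0, 0, 0, 1], [0, 0, 0.03, 0, 0, 0, 1], [0, 0, 0.03, 0, 0, 0, 1], [0, 0, 0.025, 0, 0, 0, 1], [0, 0, 0, 0, 0, 0, 1]]])

```text
time_s: 3.35
ee_pos: [0.6456, -0.1106, 0.1526]
tcp_rot: [-0.663, 0.748, 0.002, -0.002]
contact_force: [-0.5, 0.4, -1.0]
grip_width: 0.0002
```

```bash
python3 - <<'E'
from h import *
go(rk(.075,0,.155),Rtool())
for n in ('side','top'): cv2.imwrite(f'pics/{n}2.png',imaging.camera(n)[:,:,::-1])
im=cv2.imread('pics/side2.png'); cv2.imwrite('pics/s2.png',cv2.resize(im[80:190,170:290],None,fx=6,fy=6,interpolation=cv2.INTER_CUBIC)[:600])
p=sensors.get_obs()['ee_pos'];print((proj('side',p)-[170,80])*6)
E
```

```text
rotvec tool [ 0.006  0.001 -0.   ]
t 3.35 p [ 0.6456 -0.1106  0.1526] tool shift (cur axes) [-0.001  -0.0027 -0.0024] (target axes) [-0.001  -0.0027 -0.0024]
[[220.52900868 446.89557639]]
```

View pics/s2.png

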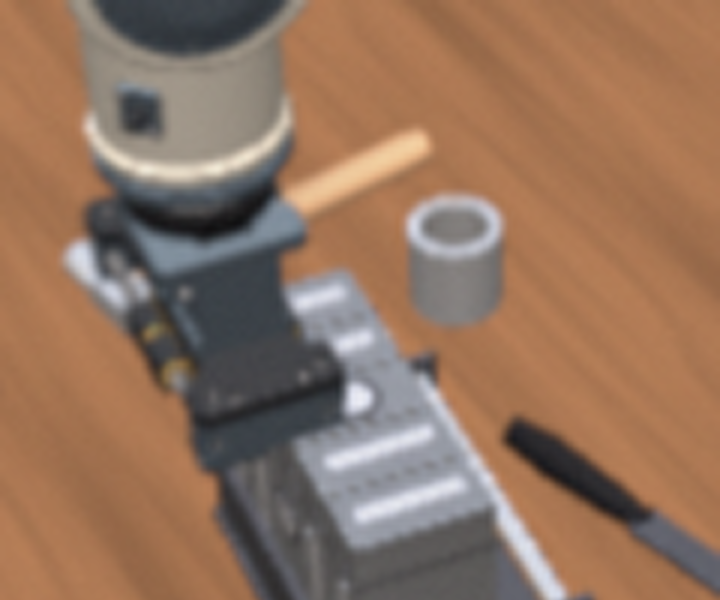

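View pics/top2.png

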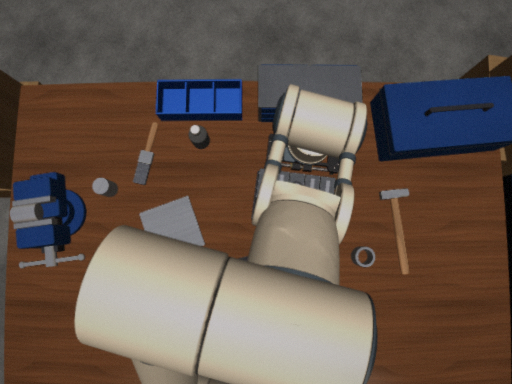

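The side view shows the gripper body covering the fingertips; the TCP projects to about (207,154) in the full picture. So I'll rely on the metric alignment, which has about ±7 mm of margin. I'll start with a partial push.

Emit:
step_arm(targets=[[[0, 0.005, 0, 0, 0, 0, 1], [0, 0.005, 0, 0, 0, 0, 1], [0, 0.004, 0, 0, 0, 0, 1], [0, 0.004, 0, 0, 0, 0, 1], [0, 0.005, -0.001, 0, 0, 0, 1], [0, 0.005, -0.001, 0, 0, 0, 1], [0, 0.005, -0.0015, 0, 0, 0, 1], [0, 0.005, -0.0015, 0, 0, 0, 1]]])

```text
time_s: 4.25
ee_pos: [0.6094, -0.1065, 0.1611]
tcp_rot: [-0.663, 0.748, -0.0, 0.0]
contact_force: [1.8, -0.6, 1.3]
grip_width: 0.0006
```

```bash
python3 - <<'E'
from h import *
go(rk(.04,0,.155),Rtool()); print(sensors.get_obs()['contact_force'])
cv2.imwrite('pics/side3.png',imaging.camera('side')[:,:,::-1])
im=cv2.imread('pics/side3.png'); cv2.imwrite('pics/s3.png',cv2.resize(im[90:220,180:290],None,fx=4.6,fy=4.6,interpolation=cv2.INTER_CUBIC)[:600])
E
```

```text
rotvec tool [-0.  0. -0.]
t 4.25 p [ 0.6094 -0.1065  0.1611] tool shift (cur axes) [-0.0012 -0.0042  0.0061] (target axes) [-0.0012 -0.0042  0.0061]
[ 1.82671467 -0.55759115  1.25042613]
```

View pics/s3.png

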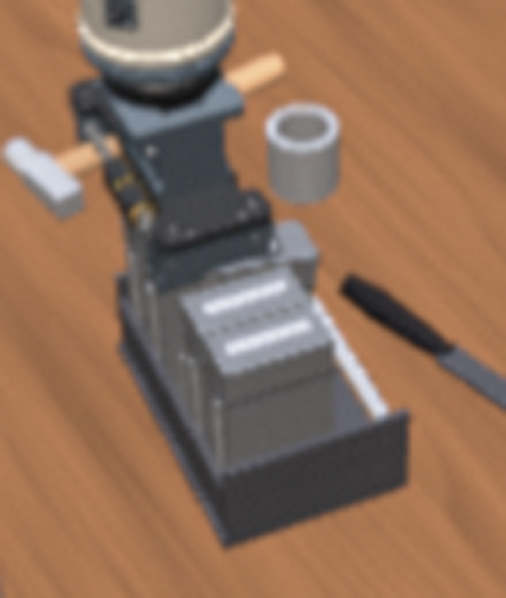

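The picture shows only the wanted case tipping forward, with its top out at about crop (295,245). Its neighbours are standing. I'll continue.

Emit:
step_arm(targets=[[[0, 0.005, -0.0015, 0, 0, 0, 1], [0, 0.005, -0.0015, 0, 0, 0, 1], [0, 0.005, -0.0015, 0, 0, 0, 1], [0, 0.005, -0.0015, 0, 0, 0, 1], [0, 0.005, -0.0015, 0, 0, 0, 1], [0, 0.005, -0.0015, 0, 0, 0, 1], [0, 0.004, -0.0015, 0, 0, 0, 1], [0, 0.004, -0.0015, 0, 0, 0, 1], [0, 0.003, -0.0015, 0, 0, 0, 1]]])

```text
time_s: 5.2
ee_pos: [0.5688, -0.1016, 0.1746]
tcp_rot: [-0.663, 0.748, 0.0, -0.0]
contact_force: [0.6, -0.2, -0.7]
grip_width: 0.0005
```

```bash
python3 - <<'E'
from h import *
go(rk(.00,0,.155),Rtool()); print(sensors.get_obs()['contact_force'])
cv2.imwrite('pics/side4.png',imaging.camera('side')[:,:,::-1])
im=cv2.imread('pics/side4.png'); cv2.imwrite('pics/s4.png',cv2.resize(im[90:220,180:290],None,fx=4.6,fy=4.6,interpolation=cv2.INTER_CUBIC)[:600])
E
```

```text
rotvec tool [ 0.  0. -0.]
t 5.2 p [ 0.5688 -0.1016  0.1746] tool shift (cur axes) [-0.0012 -0.0051  0.0196] (target axes) [-0.0012 -0.0051  0.0196]
[ 0.55387393 -0.20772047 -0.74283284]
```

View pics/s4.png

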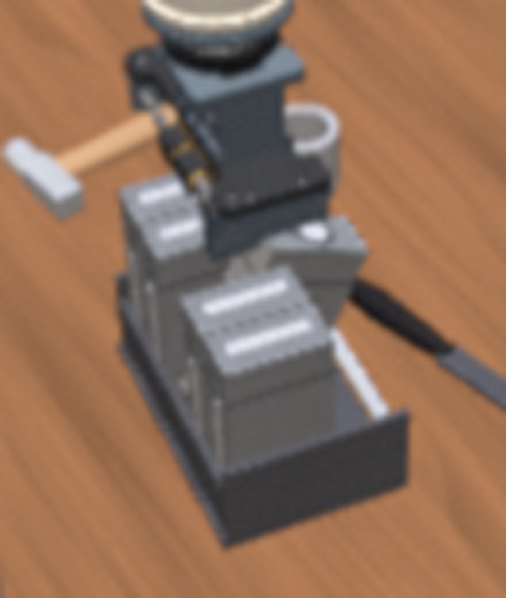

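It is tipped to roughly 0.4 rad. A bit more push should take it past the balance point.

Emit:
step_arm(targets=[[[0, 0.005, -0.001, 0, 0, 0, 1], [0, 0.005, -0.001, 0, 0, 0, 1], [0, 0.004, -0.001, 0, 0, 0, 1], [0, 0.004, -0.001, 0, 0, 0, 1], [0, 0.003, 0, 0, 0, 0, 1], [0, 0, 0, 0, 0, 0, 1], [0, 0, 0, 0, 0, 0, 1]]])

```text
time_s: 5.95
ee_pos: [0.5484, -0.0991, 0.1785]
tcp_rot: [-0.663, 0.748, -0.0, 0.0]
contact_force: [0.4, 0.1, -0.5]
grip_width: 0.0003
```

```bash
python3 - <<'E'
from h import *
go(rk(.00,0,.155),Rtool()); print(sensors.get_obs()['contact_force'])
cv2.imwrite('pics/side5.png',imaging.camera('side')[:,:,::-1])
im=cv2.imread('pics/side5.png'); cv2.imwrite('pics/s5.png',cv2.resize(im[90:220,180:290],None,fx=4.6,fy=4.6,interpolation=cv2.INTER_CUBIC)[:600])
E
```

```text
rotvec tool [-0. -0. -0.]
t 5.95 p [ 0.5484 -0.0991  0.1785] tool shift (cur axes) [-0.0012 -0.0256  0.0235] (target axes) [-0.0012 -0.0257  0.0235]
[ 0.41424084  0.1444856  -0.47308793]
```

View pics/s5.png

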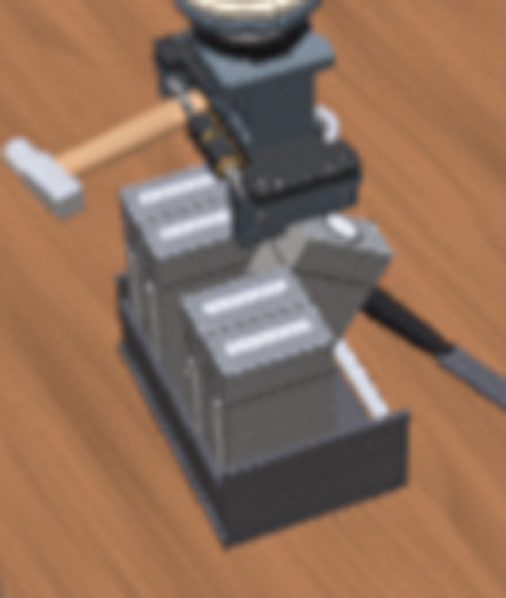

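Emit:
step_arm(targets=[[[0, -0.008, 0, 0, 0, 0, 1], [0, -0.01, -0.005, 0, 0, 0, 1], [0, -0.01, -0.03, 0, 0, 0, 0], [0, 0, -0.04, 0, 0, 0, -1], [0, 0, -0.04, 0, 0, 0, -1], [0, -0.04, 0, 0, 0, 0, -1], [0, -0.04, 0, 0, 0, 0, -1], [0, -0.04, 0, 0, 0, 0, -1]]])

```text
time_s: 6.8
ee_pos: [0.6972, -0.117, 0.2939]
tcp_rot: [-0.663, 0.748, -0.0, 0.0]
contact_force: [0.7, 0.2, 0.6]
grip_width: 0.0455
```

```bash
python3 - <<'E'
from h import *
go(rk(.00,0,.155),Rtool()); print(sensors.get_obs()['contact_force'])
for n in ('side','top'): cv2.imwrite(f'pics/{n}6.png',imaging.camera(n)[:,:,::-1])
im=cv2.imread('pics/side6.png'); cv2.imwrite('pics/s6.png',cv2.resize(im[90:220,180:290],None,fx=4.6,fy=4.6,interpolation=cv2.INTER_CUBIC)[:600])
im=cv2.imread('pics/top6.png'); cv2.imwrite('pics/t6.png',cv2.resize(im[150:250,225:345],None,fx=6,fy=6,interpolation=cv2.INTER_CUBIC)[:600])
E
```

```text
rotvec tool [-0.001 -0.    -0.   ]
t 6.8 p [ 0.6972 -0.117   0.2939] tool shift (cur axes) [-0.0011  0.1244  0.1388] (target axes) [-0.0012  0.1242  0.1389]
[0.67846483 0.23477284 0.61631933]
```

View pics/s6.png

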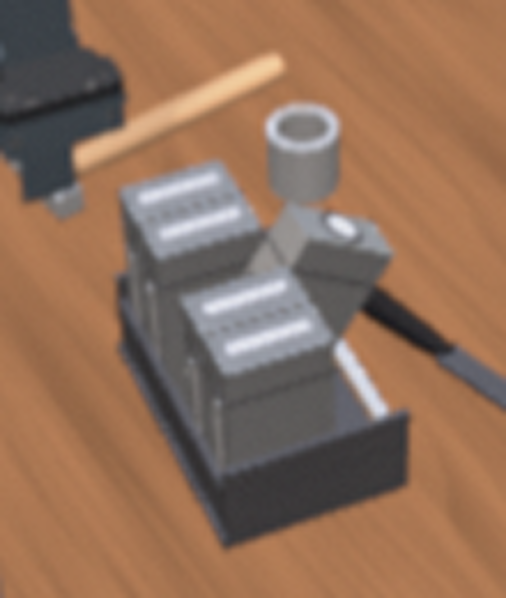

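View pics/t6.png

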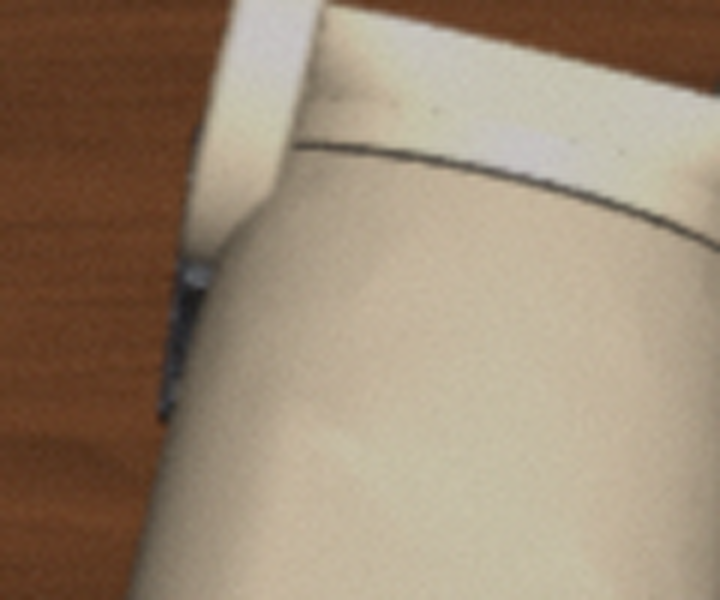

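The case rests by itself on the rail: it looks the same as before the gripper left, and the four others stand. Now I'll fit its lean angle from the side picture.

```bash
python3 - <<'E'
from h import *
im=cv2.imread('pics/side6.png')
def case(th,rkp):
    V=[]
    for x in(-.04,.04):
        for y in(-.02,.02):
            for z in(0,.16):
                # pivot front lower
                dx=x+.04; X=-.04+dx*np.cos(th)-z*np.sin(th); Z=.008+dx*np.sin(th)+z*np.cos(th)
                c,s=np.cos(rkp[2]),np.sin(rkp[2]); V.append([rkp[0]+c*X-s*y,rkp[1]+s*X+c*y,Z])
    return np.array(V)
out=[]
for th in(.55,.6,.65):
    big=cv2.resize(im[90:220,180:290],None,fx=4.6,fy=4.6,interpolation=cv2.INTER_CUBIC)
    q=(proj('side',case(th,(.579,-.096,-.135)))-[180,90]+.5)*4.6-.5
    for a in range(8):
        for b in range(a):
            if bin(a^b).count('1')==1: cv2.line(big,tuple(np.int32(q[a])),tuple(np.int32(q[b])),(0,0,255),1)
    out.append(big[50:400,200:460])
cv2.imwrite('pics/ov.png',np.hstack(out))
E
```

```text
(no output)
```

View pics/ov.png

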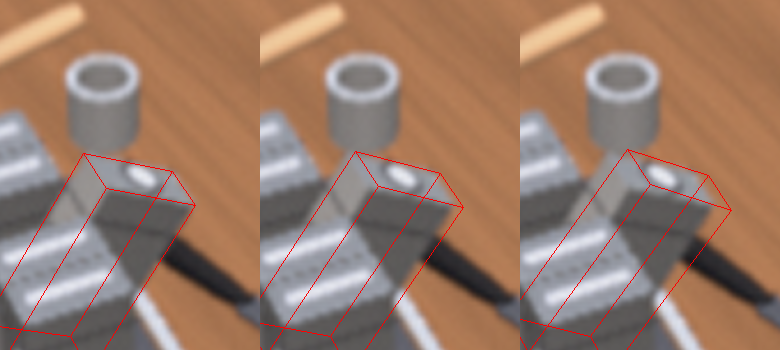

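```bash
python3 - <<'E'
from h import *
go(rk(-.124,0,.30),Rtool(.56))
go(rk(-.124,0,.21),Rtool(.56))
E
```

```text
rotvec tool [ 0.56  0.   -0.  ]
t 6.9 p [ 0.6991 -0.1173  0.2916] tool shift (cur axes) [-0.0012  0.2501 -0.0084] (target axes) [-0.0012  0.2075 -0.14  ]
rotvec tool [ 0.56  0.   -0.  ]
t 6.9 p [ 0.6991 -0.1173  0.2916] tool shift (cur axes) [-0.0012  0.2502  0.0816] (target axes) [-0.0012  0.2553 -0.0637]
```

Emit:
step_arm(targets=[[[0, 0.035, -0.005, 0, 0, 0, -1], [0, 0.036, 0, 0, 0, 0, -1], [0, 0.036, 0, 0, 0, 0, -1], [0, 0.036, 0, 0, 0, 0, -1], [0, 0.036, 0, 0, 0, 0, -1], [0, 0.036, 0, 0, 0, 0, -1], [0, 0.035, 0, 0, 0, 0, -1], [0, 0, 0, 0.112, 0, 0, -1], [0, 0, 0, 0.112, 0, 0, -1], [0, 0, 0, 0.112, 0, 0, -1], [0, 0, 0, 0.112, 0, 0, -1], [0, 0, 0, 0.112, 0, 0, -1], [0, 0, 0, 0, 0, 0, -1]]])

```text
time_s: 8.2
ee_pos: [0.4442, -0.086, 0.297]
tcp_rot: [-0.637, 0.72, -0.207, 0.183]
contact_force: [-0.1, -0.4, 0.6]
grip_width: 0.0915
```

```bash
python3 - <<'E'
from h import *
go(rk(-.124,0,.21),Rtool(.56));go(rk(-.0667,0,.1186),Rtool(.56))
o=sensors.get_obs();print(o['qpos'],o['grip_width'])
for n in ('side','top'): cv2.imwrite(f'pics/{n}7.png',imaging.camera(n)[:,:,::-1])
im=cv2.imread('pics/side7.png'); cv2.imwrite('pics/s7.png',cv2.resize(im[60:210,180:310],None,fx=4,fy=4,interpolation=cv2.INTER_CUBIC)[:600])
E
```

```text
rotvec tool [-0.    -0.    -0.002]
t 8.2 p [ 0.4442 -0.086   0.297 ] tool shift (cur axes) [-0.0006  0.0406  0.0772] (target axes) [-0.0007  0.0406  0.0772]
rotvec tool [-0.    -0.    -0.002]
t 8.2 p [ 0.4442 -0.086   0.297 ] tool shift (cur axes) [-0.0006  0.0406  0.1851] (target axes) [-0.0007  0.0406  0.1851]
[-0.46729826 -0.08617526  2.04763215  0.29574193  0.66880875  1.04012257] 0.09154375495501856
```

View pics/s7.png

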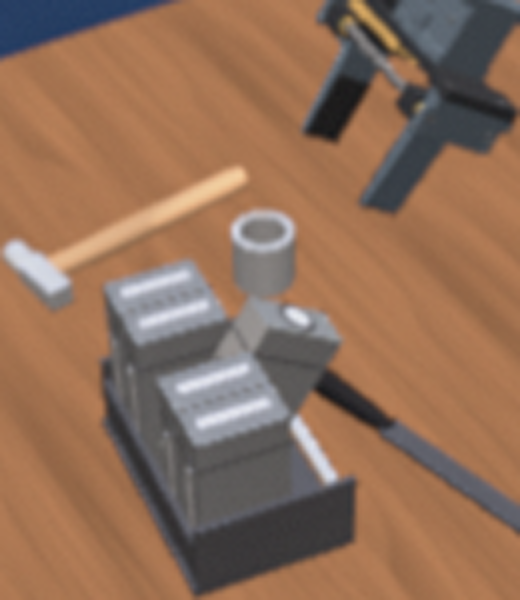

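View pics/top7.png

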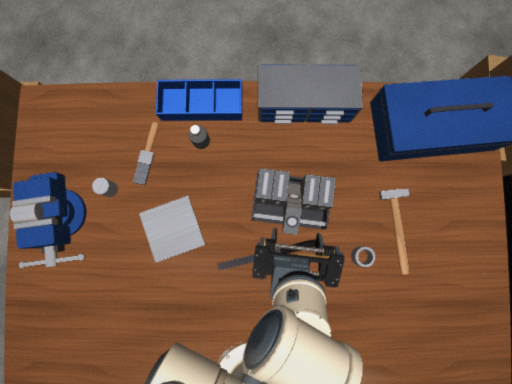

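```bash
python3 - <<'E'
from h import *
o=sensors.get_obs(); p=np.array(o['ee_pos']); M=R.from_quat(o['tcp_rot']).as_matrix()
P=[p+sx*M[:,0]*w+sy*.016*M[:,1] for w in(.0457,.059) for sx in(-1,1) for sy in(-1,1)]
for n,(x0,y0,w,h,k) in {'top':(245,155,110,100,6),'side':(230,60,90,100,6)}.items():
    im=cv2.imread(f'pics/{n}7.png')[y0:y0+h,x0:x0+w]; im=cv2.resize(im,None,fx=k,fy=k,interpolation=cv2.INTER_CUBIC)
    for q in proj(n,np.array(P)): cv2.circle(im,tuple(np.int32((q-[x0,y0]+.5)*k-.5)),3,(0,0,255),1)
    cv2.imwrite(f'pics/z_{n}7.png',im)
E
```

```text
(no output)
```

View pics/z_top7.png

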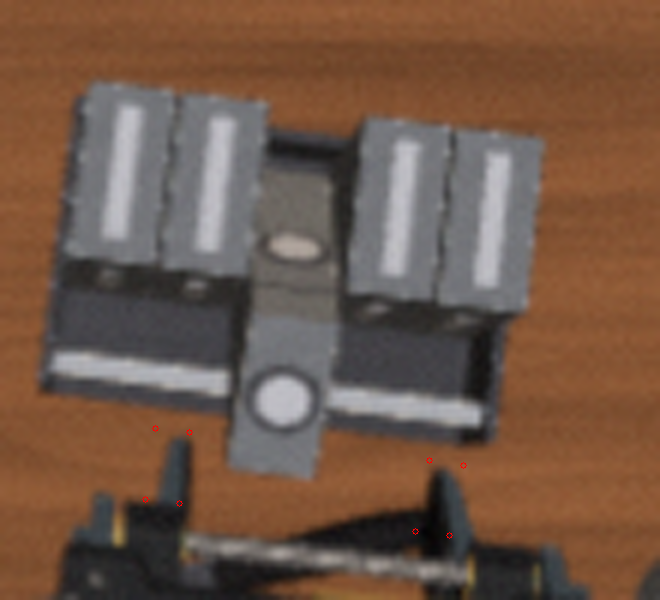

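View pics/z_side7.png

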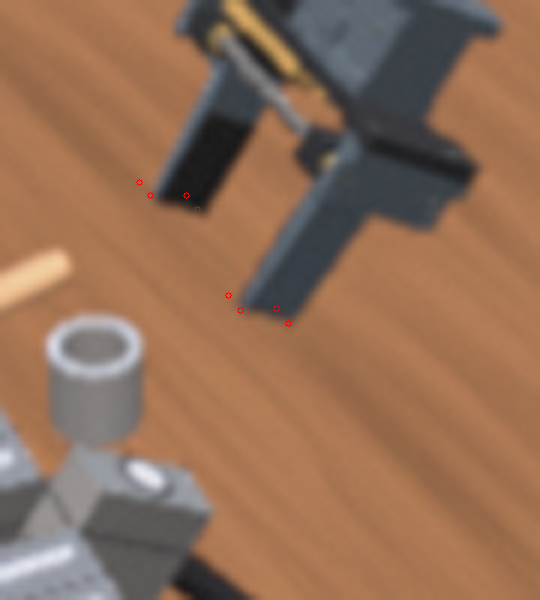

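```bash
python3 - <<'E'
from h import *
def inv(p):
    d=p[:2]-RK;c,s=np.cos(PSI),np.sin(PSI);return np.round([c*d[0]+s*d[1],-s*d[0]+c*d[1]],4)
for corr in (0,.5):
  for (u,v,z) in ((283,401,.166),(272,472.5,.144),(289,322,.186),):
    print(corr,inv(at('top',245+(u+.5)/6-.5-corr,155+(v+.5)/6-.5,z)))
s=[(147,475,.166)]
for u,v,z in s: print('side',inv(at('side',230+(u+.5)/6-.5,60+(v+.5)/6-.5,z)))
print(tri((245+283.5/6-.5,155+401.5/6-.5),(230+147.5/6-.5,60+475.5/6-.5)))
a=at('top',245+229.5/6-.5,155+467.5/6-.5,.144);b=at('top',245+315.5/6-.5,155+478.5/6-.5,.144);print(a,b,np.arctan2(-(b-a)[0],-(b-a)[1]) , np.linalg.norm(a-b))
E
```

```text
0 [-0.0906 -0.0012]
0 [-0.1219 -0.0017]
0 [-0.0574  0.0016]
0.5 [-0.0908  0.0001]
0.5 [-0.1221 -0.0004]
0.5 [-0.0575  0.0029]
side [-0.0881  0.0047]
(array([ 0.48384994, -0.09171784,  0.16000651]), np.float64(0.0006887934488545015))
[ 0.45527389 -0.0688003   0.144     ] [ 0.45025232 -0.10741786  0.144     ] 0.12930776752120546 0.03894267795237913
```

Case top centre measures rack (−0.091, 0.000) with lean about 0.56 and yaw about −0.125, which agrees with the geometry. I'll advance along the case axis.

Emit:
step_arm(targets=[[[0, 0.0135, 0.02, 0, 0, 0, -1], [0, 0.0135, 0.02, 0, 0, 0, -1], [0, 0.0136, 0.02, 0, 0, 0, -1], [0, 0, 0.025, 0, 0, 0, -1], [0, 0, 0.025, 0, 0, 0, -1], [0, 0, 0.025, 0, 0, 0, -1], [0, 0, 0.02, 0, 0, 0, -1], [0, 0, 0.015, 0, 0, 0, -1], [0, 0, 0.015, 0, 0, 0, -1], [0, 0, 0, 0, 0, 0, -1]]])

```text
time_s: 9.3
ee_pos: [0.5124, -0.0936, 0.122]
tcp_rot: [-0.638, 0.719, -0.206, 0.185]
contact_force: [-0.3, 0.3, -0.8]
grip_width: 0.0912
```

```bash
python3 - <<'E'
from h import *
go(rk(-.0667,0,.1186),Rtool(.56))
o=sensors.get_obs();print(o['contact_force'],o['qpos'])
for n in ('side','top'): cv2.imwrite(f'pics/{n}8.png',imaging.camera(n)[:,:,::-1])
a=[]
for n,(x0,y0,w,h,k) in {'top':(245,155,100,100,5),'side':(200,90,90,100,5)}.items():
    im=cv2.imread(f'pics/{n}8.png')[y0:y0+h,x0:x0+w]; im=cv2.resize(im,(390,500),interpolation=cv2.INTER_CUBIC);a.append(im)
cv2.imwrite(f'pics/z8.png',np.hstack(a))
E
```

```text
rotvec tool [-0.002  0.004 -0.   ]
t 9.3 p [ 0.5124 -0.0936  0.122 ] tool shift (cur axes) [-0.      0.0057  0.0004] (target axes) [-0.      0.0057  0.0004]
[-0.26412955  0.31195511 -0.76160515] [-0.39875193  0.38747738  2.19810464  1.48799115  0.15158721 -0.15383225]
```

View pics/z8.png

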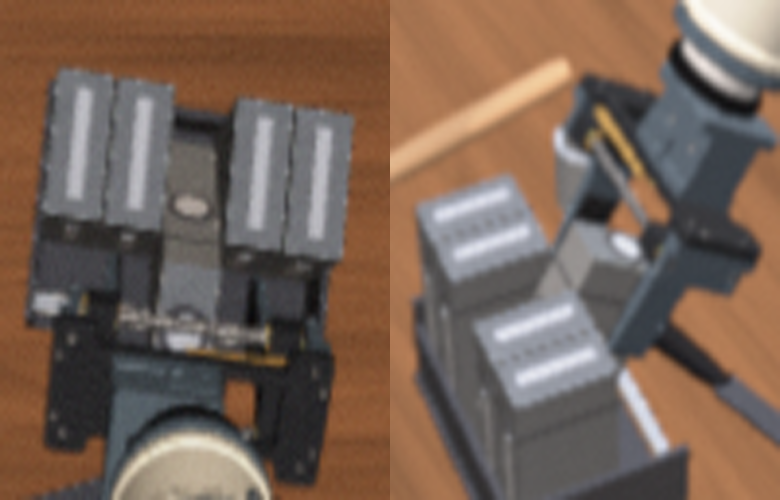

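Both views show the fingers straddling the case, clear of the neighbours. Joint 5 is near its lower limit, so I'll move gently from here. I'll close partway first to check the centring.

Emit:
step_arm(targets=[[[0, 0, 0, 0, 0, 0, -0.4], [0, 0, 0, 0, 0, 0, 0.0], [0, 0, 0, 0, 0, 0, 0.05], [0, 0, 0, 0, 0, 0, 0.05], [0, 0, 0, 0, 0, 0, 0.05]]])

```text
time_s: 9.9
ee_pos: [0.5092, -0.0941, 0.1231]
tcp_rot: [-0.638, 0.719, -0.207, 0.184]
contact_force: [-0.5, 0.6, -0.5]
grip_width: 0.0542
```

```bash
python3 - <<'E'
from h import *
o=sensors.get_obs();print(o['contact_force'],o['ft_torque'],o['qpos'],o['grip_width']);print(R.from_quat(o['tcp_rot']).inv().apply(o['contact_force']))
for n in ('side','top'): cv2.imwrite(f'pics/{n}9.png',imaging.camera(n)[:,:,::-1])
a=[]
for n,(x0,y0,w,h,k) in {'top':(245,155,100,100,5),'side':(200,90,90,100,5)}.items():
    im=cv2.imread(f'pics/{n}9.png')[y0:y0+h,x0:x0+w]; im=cv2.resize(im,(390,500),interpolation=cv2.INTER_CUBIC);a.append(im)
cv2.imwrite(f'pics/z9.png',np.hstack(a))
E
```

```text
[-0.51526472  0.5624098  -0.47506809] [ 4.00984161e-02  3.42844636e-01 -6.39143591e-06] [-0.40031485  0.38206375  2.20325797  1.48260985  0.14903093 -0.14982032] 0.05421184760306466
[-0.49650793  0.74297869  0.09462953]
```

View pics/z9.png

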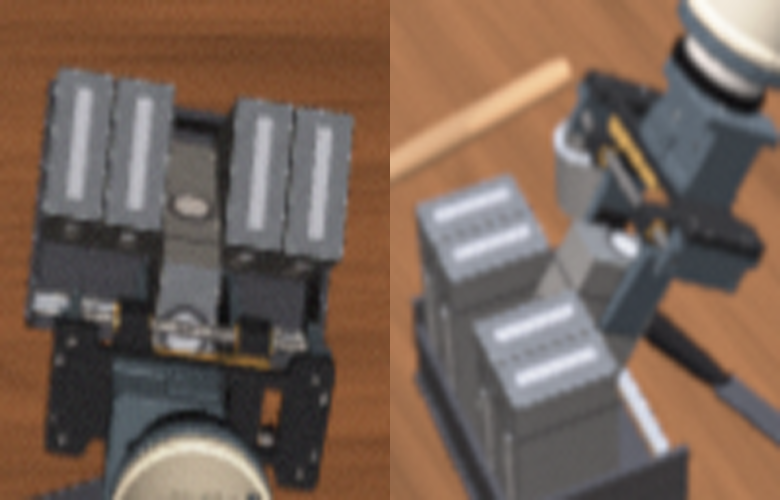

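Emit:
step_arm(targets=[[[0, 0, 0, 0, 0, 0, 0.05], [0, 0, 0, 0, 0, 0, 0.05], [0, 0, 0, 0, 0, 0, 0.05]]])

```text
time_s: 10.3
ee_pos: [0.5091, -0.0941, 0.1228]
tcp_rot: [-0.638, 0.719, -0.207, 0.184]
contact_force: [1.2, 0.0, 0.7]
grip_width: 0.0431
```

```bash
python3 - <<'E'
from h import *
o=sensors.get_obs();print(o['contact_force'],o['ft_torque'],o['grip_width']);print(R.from_quat(o['tcp_rot']).inv().apply(o['contact_force']))
E
```

```text
[1.20411571 0.03134877 0.68681422] [0.03761681 0.25925255 0.02527228] 0.043135427572857175
[-0.17549584 -1.37443796  0.05208338]
```

At a 43.1 mm opening there is no sideways force, so the centring is within about 1.5 mm. I'll close fully.

Emit:
step_arm(targets=[[[0, 0, 0, 0, 0, 0, 0.12], [0, 0, 0, 0, 0, 0, 0.3], [0, 0, 0, 0, 0, 0, 1], [0, 0, 0, 0, 0, 0, 1]]])

```text
time_s: 10.7
ee_pos: [0.5092, -0.0941, 0.1229]
tcp_rot: [-0.638, 0.719, -0.207, 0.184]
contact_force: [0.1, -0.6, -0.5]
grip_width: 0.0398
```

```bash
python3 - <<'E'
from h import *
o=sensors.get_obs();print(o['contact_force'],o['ft_torque'],o['grip_width'],o['qpos']);print(R.from_quat(o['tcp_rot']).inv().apply(o['contact_force']))
E
```

```text
[ 0.09113823 -0.57295814 -0.5249768 ] [-0.08984588  0.22842797 -0.09822149] 0.03981788454221855 [-0.40022685  0.38255173  2.20315919  1.48340763  0.14883342 -0.15059057]
[0.55829949 0.14438529 0.52881227]
```

Emit:
step_arm(targets=[[[0, 0, -0.005, 0, 0, 0, 1], [0, 0, -0.01, 0, 0, 0, 1], [0, 0, -0.01, 0, 0, 0, 1], [0, 0, -0.01, 0, 0, 0, 1], [0, 0, -0.01, 0, 0, 0, 1]]])

```text
time_s: 11.2
ee_pos: [0.485, -0.0912, 0.1611]
tcp_rot: [-0.638, 0.719, -0.207, 0.184]
contact_force: [3.2, -0.5, -4.9]
grip_width: 0.04
```

```bash
python3 - <<'E'
from h import *
o=sensors.get_obs();print(o['contact_force'],o['ft_torque'],o['grip_width'],o['qpos']);print(R.from_quat(o['tcp_rot']).inv().apply(o['contact_force']))
go(rk(-.14,0,.25),Rtool(.56))
for n in ('side','top'): cv2.imwrite(f'pics/{n}10.png',imaging.camera(n)[:,:,::-1])
a=[]
for n,(x0,y0,w,h,k) in {'top':(245,155,100,100,5),'side':(200,90,90,100,5)}.items():
    im=cv2.imread(f'pics/{n}10.png')[y0:y0+h,x0:x0+w]; im=cv2.resize(im,(390,500),interpolation=cv2.INTER_CUBIC);a.append(im)
cv2.imwrite(f'pics/z10.png',np.hstack(a))
E
```

```text
[ 3.1726725  -0.45381518 -4.92177357] [ 0.04286445  0.02507047 -0.05693297] 0.040014976923690326 [-0.42241745  0.25863218  2.207407    0.8692113   0.20957833  0.4542776 ]
[ 0.075079   -0.10039897  5.87196196]
rotvec tool [ 0.     0.001 -0.   ]
t 11.2 p [ 0.485  -0.0912  0.1611] tool shift (cur axes) [-0.001  -0.0045 -0.1022] (target axes) [-0.0009 -0.0045 -0.1022]
```

View pics/z10.png

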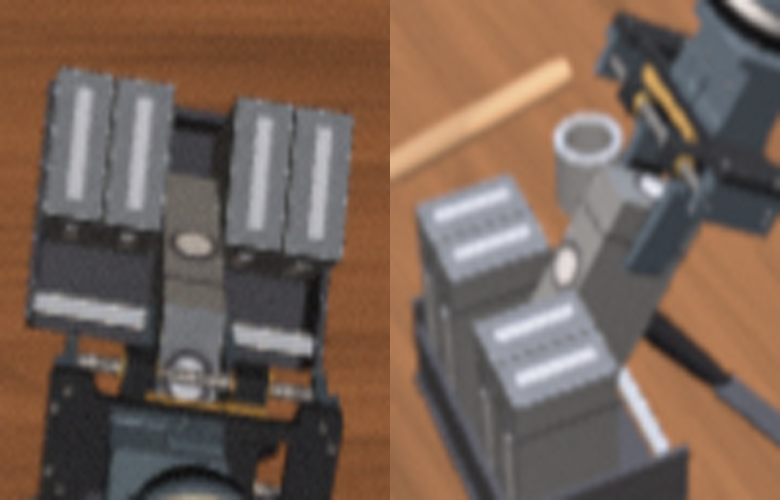

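The case is sliding out cleanly and the others stand. I'll draw on.

Emit:
step_arm(targets=[[[0, 0, -0.013, 0, 0, 0, 1], [0, 0, -0.015, 0, 0, 0, 1], [0, 0, -0.015, 0, 0, 0, 1], [0, 0, -0.015, 0, 0, 0, 1], [0, 0, -0.015, 0, 0, 0, 1], [0, 0, -0.015, 0, 0, 0, 1], [0, 0, -0.015, 0, 0, 0, 1], [0, 0, -0.01, 0, 0, 0, 1], [0, 0, 0, 0, 0, 0, 1]]])

```text
time_s: 12.2
ee_pos: [0.4256, -0.0836, 0.257]
tcp_rot: [-0.638, 0.719, -0.207, 0.184]
contact_force: [-0.2, 0.6, -5.0]
grip_width: 0.0401
```

```bash
python3 - <<'E'
from h import *
o=sensors.get_obs();print(o['contact_force'],o['ft_torque'],o['grip_width'],o['qpos'])
for psi in (-.12,.35): go([.471,.2645,.34],Rtool(0,psi))
for n in ('side','top'): cv2.imwrite(f'pics/{n}11.png',imaging.camera(n)[:,:,::-1])
E
```

```text
[-0.19289229  0.56385804 -5.00979641] [ 0.19221281  0.88872549 -0.00947469] 0.040088191597479665 [-0.49673264 -0.05244806  2.15712153  0.39282103  0.54255291  0.90617502]
rotvec tool [-0.562  0.002  0.001]
t 12.2 p [ 0.4256 -0.0836  0.257 ] tool shift (cur axes) [-0.3512 -0.0472 -0.0678] (target axes) [-0.3511 -0.0034 -0.083 ]
rotvec tool [-0.551 -0.13  -0.457]
t 12.2 p [ 0.4256 -0.0836  0.257 ] tool shift (cur axes) [-0.3512 -0.0472 -0.0678] (target axes) [-0.3114 -0.162  -0.083 ]
```

View pics/side11.png

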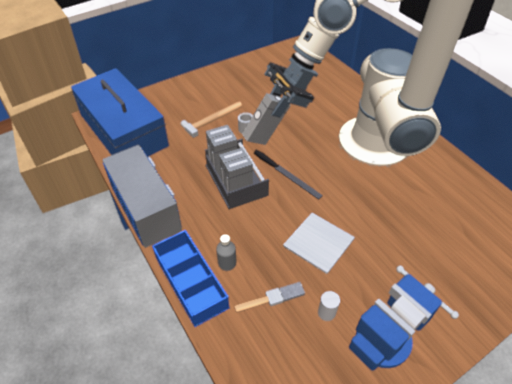

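The case is clear of the rack, with about 0.5 kg felt on the wrist and all four others upright. I'll turn it upright and lift a little.

Emit:
step_arm(targets=[[[0, 0, -0.005, -0.08, 0, 0, 1], [0, 0, -0.005, -0.08, 0, 0, 1], [0, 0, -0.005, -0.08, 0, 0, 1], [0, 0, -0.005, -0.08, 0, 0, 1], [0, 0, -0.005, -0.08, 0, 0, 1], [0, 0, -0.005, -0.08, 0, 0, 1], [0, 0, -0.005, -0.082, 0, 0, 1], [0, 0, 0, 0, 0, 0, 1]]])

```text
time_s: 13.1
ee_pos: [0.4171, -0.0826, 0.2886]
tcp_rot: [-0.664, 0.747, 0.002, -0.0]
contact_force: [1.6, -0.8, -4.7]
grip_width: 0.04
```

```bash
python3 - <<'E'
from h import *
o=sensors.get_obs();print(o['contact_force'],o['grip_width'],o['qpos'])
go([.471,.2645,.28],Rtool(0))
E
```

```text
[ 1.56519262 -0.79837585 -4.68173488] 0.04002534500442177 [-0.33753715  0.13028474  1.68399231  0.00170348  1.3308652   1.35056251]
rotvec tool [0.003 0.002 0.002]
t 13.1 p [ 0.4171 -0.0826  0.2886] tool shift (cur axes) [-0.351  -0.0128  0.0094] (target axes) [-0.3511 -0.012   0.0086]
```

Emit:
step_arm(targets=[[[-0.011, 0, 0, 0, 0, 0, 1], [-0.02, -0.001, 0, 0, 0, 0, 1], [-0.025, -0.001, 0, 0, 0, 0, 1], [-0.025, -0.001, 0, 0, 0, 0, 1], [-0.025, -0.001, 0, 0, 0, 0, 1], [-0.025, -0.001, 0, 0, 0, 0, 1], [-0.025, -0.001, 0, 0, 0, 0, 1], [-0.025, -0.001, 0, 0, 0, 0, 1], [-0.025, -0.001, 0, 0, 0, 0, 1], [-0.025, -0.001, 0, 0, 0, 0, 1], [-0.025, -0.001, 0, 0, 0, 0, 1], [-0.025, -0.001, 0, 0, 0, 0, 1], [-0.025, -0.001, 0, 0, 0, 0, 1], [-0.02, 0, 0, 0, 0, 0, 1], [-0.015, 0, 0, 0, 0, 0, 1], [-0.01, 0, 0, 0, 0, 0, 1], [0, 0, 0, 0, 0, 0, 1], [0, 0, 0, 0, 0, 0, 1]]])

```text
time_s: 14.9
ee_pos: [0.4685, 0.2638, 0.2895]
tcp_rot: [-0.664, 0.748, 0.001, -0.0]
contact_force: [0.3, -1.6, -4.8]
grip_width: 0.0399
```

```bash
python3 - <<'E'
from h import *
o=sensors.get_obs();print(o['contact_force'],o['grip_width'],o['qpos'])
go([.471,.2645,.28],Rtool(0))
for n in ('side','top'): cv2.imwrite(f'pics/{n}12.png',imaging.camera(n)[:,:,::-1])
im=cv2.imread('pics/side12.png'); cv2.imwrite('pics/s12.png',cv2.resize(im[130:290,240:400],None,fx=3.7,fy=3.7,interpolation=cv2.INTER_CUBIC))
E
```

```text
[ 0.29357515 -1.62837723 -4.79709063] 0.03987445023545891 [4.00985164e-01 3.01653081e-01 1.44771800e+00 1.27591949e-03
 1.39319937e+00 2.09108457e+00]
rotvec tool [0.001 0.001 0.   ]
t 14.9 p [0.4685 0.2638 0.2895] tool shift (cur axes) [-0.001  -0.0024  0.0095] (target axes) [-0.001  -0.0024  0.0095]
```

View pics/s12.png

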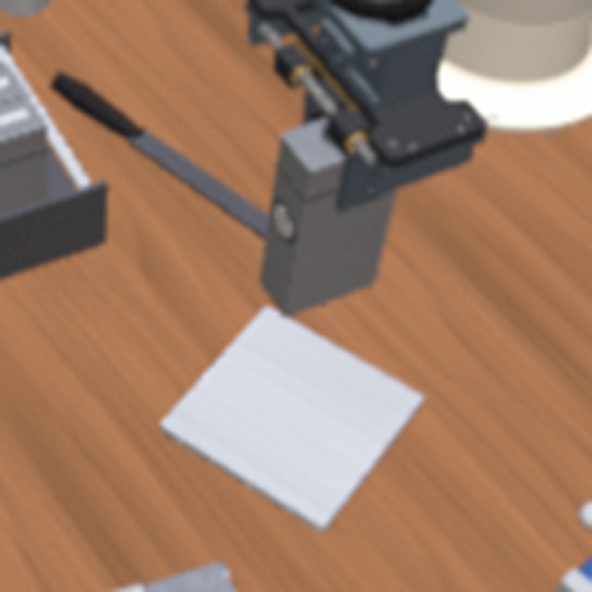

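View pics/top12.png

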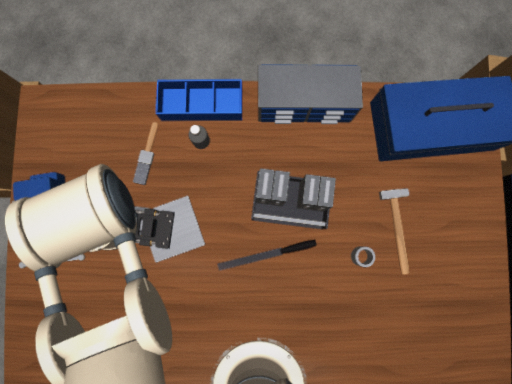

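```bash
python3 - <<'E'
from h import *
from scipy.optimize import least_squares
o=sensors.get_obs(); p=np.array(o['ee_pos'])
obs=np.array([[287,315],[262,283],[377,283],[285,125],[297,174]]);obs=(obs+.5)/3.7-.5+[240,130]
L=np.array([[.04,.02,0],[.04,-.02,0],[-.04,.02,0],[.04,-.02,.16],[.04,.02,.16]])
def W(q):
    h,th,dx,dy=q # th tilt forward
    l=L-[0,0,h]; M=R.from_euler('zy',[PSI,-th]); return p+M.apply(l+[dx,0,0])+[0,dy,0]
f=lambda q:np.concatenate([(proj('side',W(q))-obs).ravel(),[q[3]/.003]])
r=least_squares(f,[.107,0,0,0]);print(r.x,np.round(r.fun,1))
# plate centre in side view bias
s=np.array([[270,308],[163,425],[322,528],[423,398]]);s=(s+.5)/3.7-.5+[240,130]
P=np.array([at('side',*q,.012) for q in s]);print(P.mean(0))
s=np.array([[376,65],[88,172],[186,465],[480,355]]);s=(s+.5)/6-.5+[125,185]
P=np.array([at('top',*q,.012) for q in s]);print(P.mean(0))
E
```

```text
[ 0.11454618 -0.0228288   0.00203596  0.00022758] [-0.3  0.6 -0.7 -1.   0.2 -0.7 -2.1  1.9  2.8 -0.9  0.1]
[0.47244111 0.2697687  0.012     ]
[0.46889703 0.26096961 0.012     ]
```

Emit:
step_arm(targets=[[[-0.001, -0.001, 0.01, 0, 0, 0, 1], [0, 0, 0.02, 0, 0, 0, 1], [0, 0, 0.025, 0, 0, 0, 1], [0, 0, 0.025, 0, 0, 0, 1], [0, 0, 0.02, 0, 0, 0, 1], [0, 0, 0.015, 0, 0, 0, 1], [0, 0, 0.012, 0, 0, 0, 1], [0, 0, 0.01, 0, 0, 0, 1], [0, 0, 0.008, 0, 0, 0, 1], [0, 0, 0.004, 0, 0, 0, 1], [0, 0, 0, 0, 0, 0, 1], [0, 0, 0, 0, 0, 0, 1]]])

```text
time_s: 16.2
ee_pos: [0.4699, 0.2653, 0.1411]
tcp_rot: [-0.664, 0.748, 0.001, 0.0]
contact_force: [0.0, 0.1, -4.3]
grip_width: 0.0398
```

```bash
python3 - <<'E'
from h import *
o=sensors.get_obs();print(o['contact_force'],o['ft_torque'],o['ee_pos'])
for n in ('side','top'): cv2.imwrite(f'pics/{n}13.png',imaging.camera(n)[:,:,::-1])
im=cv2.imread('pics/side13.png'); cv2.imwrite('pics/s13.png',cv2.resize(im[170:290,260:380],None,fx=5,fy=5,interpolation=cv2.INTER_CUBIC))
E
```

```text
[ 0.02067713  0.14083907 -4.30915624] [ 0.052283    0.05587555 -0.07971606] [0.46993569 0.26531446 0.14106099]
```

View pics/s13.png

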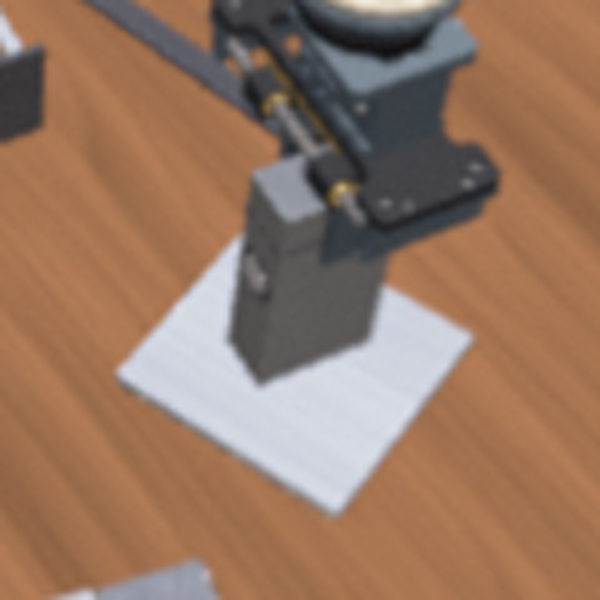

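Still in the air over the middle of the plate, with the full weight on the wrist. I'll lower slowly.

Emit:
step_arm(targets=[[[0, 0, 0.003, 0, 0, 0, 1], [0, 0, 0.003, 0, 0, 0, 1], [0, 0, 0.003, 0, 0, 0, 1], [0, 0, 0.002, 0, 0, 0, 1], [0, 0, 0.002, 0, 0, 0, 1], [0, 0, 0, 0, 0, 0, 1]]])

```text
time_s: 16.9
ee_pos: [0.4695, 0.2651, 0.1273]
tcp_rot: [-0.664, 0.748, 0.001, -0.0]
contact_force: [0.0, -0.7, -5.3]
grip_width: 0.0397
```

Emit:
step_arm(targets=[[[0, 0, 0.001, 0, 0, 0, 1], [0, 0, 0.001, 0, 0, 0, 1], [0, 0, 0.001, 0, 0, 0, 1], [0, 0, 0, 0, 0, 0, 1]]])

```text
time_s: 17.3
ee_pos: [0.4699, 0.2652, 0.1249]
tcp_rot: [-0.664, 0.748, 0.001, 0.0]
contact_force: [0.2, -1.4, 0.3]
grip_width: 0.0399
```

Emit:
step_arm(targets=[[[0, 0, 0.001, 0, 0, 0, 1], [0, 0, 0, 0, 0, 0, 1]]])

```text
time_s: 17.5
ee_pos: [0.4703, 0.2653, 0.1248]
tcp_rot: [-0.664, 0.748, 0.0, 0.001]
contact_force: [-2.9, -3.6, 17.3]
grip_width: 0.0401
```

```bash
python3 - <<'E'
from h import *
o=sensors.get_obs();print(o['contact_force'],o['ft_torque'],o['ee_pos'])
imaging.camera('side')
im=imaging.camera('side')[:,:,::-1]; cv2.imwrite('pics/s14.png',cv2.resize(im[170:290,260:380],None,fx=5,fy=5,interpolation=cv2.INTER_CUBIC))
E
```

```text
[-2.93570047 -3.6226092  17.27032105] [-0.99613223  0.61530365 -0.02021627] [0.47030518 0.26525132 0.12479369]
```

View pics/s14.png

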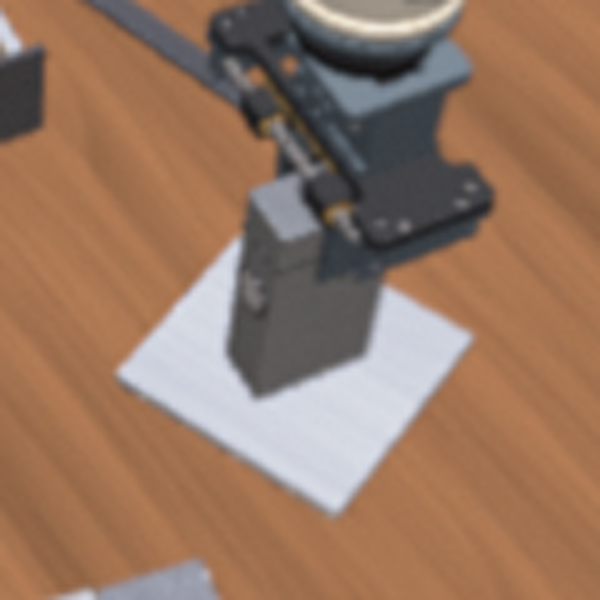

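The case is seated with about 17 N on it. I'll ease off slightly, open, and check before retreating.

Emit:
step_arm(targets=[[[0, 0, -0.001, 0, 0, 0, 1], [0, 0, 0, 0, 0, 0, 0.1], [0, 0, 0, 0, 0, 0, 0.0], [0, 0, 0, 0, 0, 0, -0.2], [0, 0, 0, 0, 0, 0, -0.6], [0, 0, 0, 0, 0, 0, -1], [0, 0, 0, 0, 0, 0, -1], [0, 0, 0, 0, 0, 0, -1], [0, 0, 0, 0, 0, 0, -1]]])

```text
time_s: 18.5
ee_pos: [0.4696, 0.2652, 0.1247]
tcp_rot: [-0.664, 0.748, 0.001, -0.0]
contact_force: [-0.0, -0.1, -0.1]
grip_width: 0.0898
```

```bash
python3 - <<'E'
from h import *
o=sensors.get_obs();print(o['contact_force'],o['ft_torque'],o['ee_pos'],o['grip_width'])
im=imaging.camera('side')[:,:,::-1]; cv2.imwrite('pics/s15.png',cv2.resize(im[170:290,260:380],None,fx=5,fy=5,interpolation=cv2.INTER_CUBIC))
E
```

```text
[-0.00982408 -0.063562   -0.07945337] [ 0.02468424 -0.00187508 -0.01893222] [0.4696452  0.26521496 0.12467694] 0.08980522018816758
```

View pics/s15.png

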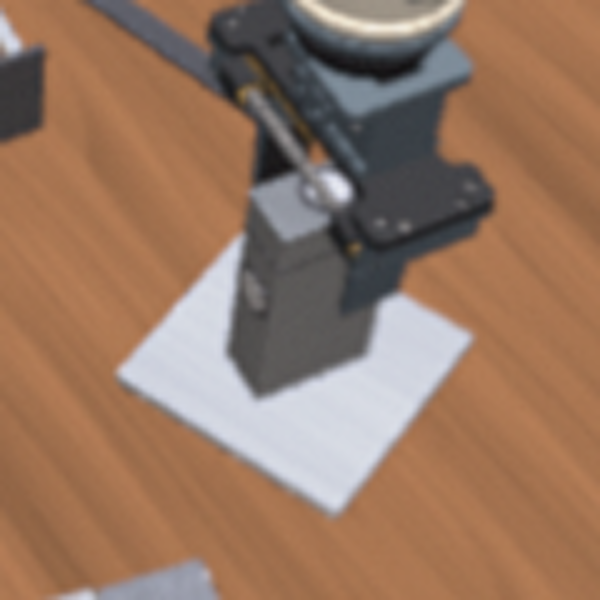

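The case stands free and the fingers are open around it. I'll retreat straight up.

Emit:
step_arm(targets=[[[0, 0, -0.01, 0, 0, 0, -1], [0, 0, -0.02, 0, 0, 0, -1], [0, 0, -0.025, 0, 0, 0, -1], [0, 0, -0.03, 0, 0, 0, -1], [0, 0, -0.03, 0, 0, 0, -1], [0, 0, -0.03, 0, 0, 0, -1], [0, 0, -0.02, 0, 0, 0, -1], [0.03, 0.03, 0, 0, 0, 0, -1], [0.03, 0.04, 0, 0, 0, 0, -1], [0.03, 0.04, 0, 0, 0, 0, -1], [0.03, 0.03, 0, 0, 0, 0, -1], [0, 0, 0, 0, 0, 0, -1], [0, 0, 0, 0, 0, 0, -1], [0, 0, 0, 0, 0, 0, -1]]])

```text
time_s: 19.95
ee_pos: [0.3174, 0.163, 0.2903]
tcp_rot: [-0.664, 0.748, 0.0, 0.0]
contact_force: [1.0, -0.0, 0.5]
grip_width: 0.0911
```

```bash
python3 - <<'E'
from h import *
o=sensors.get_obs();print(o['time_s'],o['contact_force'],o['ee_pos'])
for n in ('side','top'): cv2.imwrite(f'pics/{n}16.png',imaging.camera(n)[:,:,::-1])
E
```

```text
19.95 [ 0.96082598 -0.03207536  0.51240743] [0.3174149  0.16300751 0.29034891]
```

View pics/side16.png

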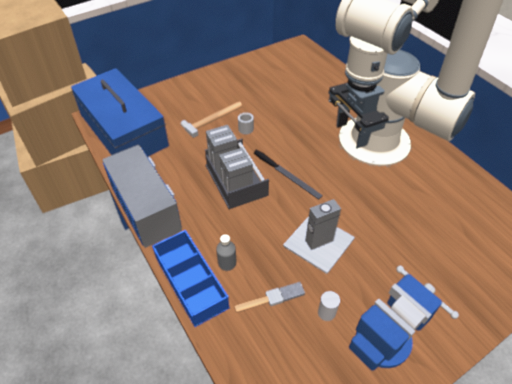

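View pics/top16.png

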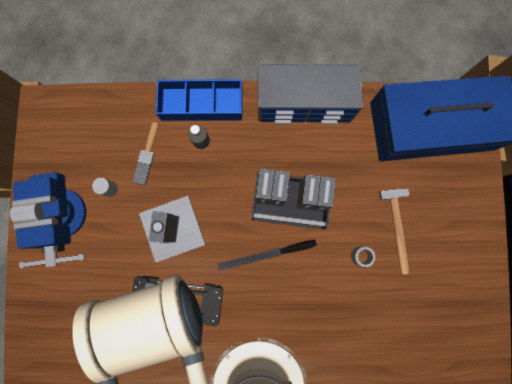

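The case stands upright on the plate with its round top at (158,227) in the top view. The other four cases and the bystanders are where they started. One numeric check, then I'll hand in.

```bash
python3 - <<'E'
from h import *
print(at('top',158,227,.172), at('side',325,209,.172), tri((158,227),(325,209)))
a=cv2.imread('pics/top0.png').astype(int);b=cv2.imread('pics/top16.png').astype(int)
d=(np.abs(a-b).sum(2)>60).astype(np.uint8); n,_,s,c=cv2.connectedComponentsWithStats(d)
print([tuple(x) for x in s[1:] if x[4]>15 and x[1]<270])
from plant import job
print(sensors.get_obs()['contact_force']); print(job.sign_off())
E
```

```text
[0.4687128 0.2611799 0.172    ] [0.47619553 0.27135489 0.172     ] (array([0.46899545, 0.26435417, 0.15995557]), np.float64(0.00014899916451135875))
[(np.int32(284), np.int32(173), np.int32(22), np.int32(34), np.int32(455)), (np.int32(148), np.int32(211), np.int32(32), np.int32(33), np.int32(803))]
[ 0.05666885  0.69222357 -0.58227135]
the job is handed in; nothing more can be done
None
```

The round-plate case now stands upright in the middle of the steel plate, and the job is handed in. The sign-off gives no verdict, so these are my own checks.

**What I did:**
- I pushed the case from behind with shut fingers until it tipped onto the rail.
- I backed off, and it stayed leaning by itself at about 0.56 rad.
- I gripped its sides along its lean, drew it out, turned it upright and carried it to the plate. I lowered it in 1–3 mm steps until it touched, let go and moved clear at about 20 s.

**Last checks:**
- **Position:** the case's top measures about (0.469, 0.264) against a plate middle of about (0.470, 0.265). That is well inside the 45 mm allowed.
- **Rest of the bench:** comparing the first and last top pictures, only the case's old slot and the plate area changed in the part of the picture above the arm. The other four cases and the bystanders look unmoved in both views.
- **Contact:** the robot touches nothing; the last wrist force was under 1 N, which is noise.

**Disagreements:**
- The two cameras differ by about 5–10 mm, and triangulation put the case's top about 12 mm too low. This is still inside the tolerance.
- The set-down briefly pressed with about 17 N, because of the last extra 1 mm I commanded.

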